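# Refit the loose knob of a play hob

### The job

The toy hob on the repair bench has lost one of its two control knobs. Put the loose twelve-sided knob on the bare D-shaft and gently push it on until it snaps fully home, flush with the hob's top, then with it turn that control to off (pointer at the off mark beside it) and let go. Never force it, and leave the other knob and everything else where they are.

Things in the scene. Friction and masses are not known exactly. Their poses are not given: they have to be found in the camera images.
- knob: Loose grey plastic knob: twelve-sided prism 38 mm across flats, 28 mm tall, 35 g, upright on the bench, bore down, any yaw. Origin: centre of its underside; z up, x to its pointer. A side face looks along x and every 30 degrees from it: twelve square grips. Bore in the underside: D-shaped, 17.5 mm across, 22 mm deep; flat on the pointer's side (+x), 3.75 mm from the axis at the mouth, 3.1 inside.
- pointer (a point): Point on the loose knob's pointer, 17 mm from the knob's axis along its x, at its top (28 mm above its underside). The pointer is a white bar, 19 mm long, 2 mm high, from the centre to the edge of the top.
- hob: Toy hob, fixed: white plastic box 230 mm (its x) by 310 mm (its y), 60 mm tall, two burner discs; its -x side is nearest the robot. Origin: centre of its underside, z up. It may stand anywhere in a 100 mm square, turned by up to 0.25 rad.
- spindle (a point): Foot of the bare D-shaft: on its axis, level with the top, at hob (-65, -65, 60) mm. Axes: the hob's, not the shaft's; x points to the off mark. The knob is home with its underside here. Aligned, it slides down freely about 7 mm, then a sprung ball in the shaft resists (7 to 13 N; over 25 N is forcing), and over the last 4 mm it snaps home and turns with the shaft, with about 0.1 rad of play.
- shaft_tip (a point): Centre of the bare shaft's tip, 20 mm above the hob's top; axes are the hob's. The shaft: upright aluminium rod 16 mm thick, one flat along its height, 3 mm from its axis; 0.8 mm chamfer round the tip, none on the flat. The knob goes on only with its pointer over the flat, within 0.1 to 0.2 rad; else it stays on the tip. Pressing it there with 3 to 5 N while turning it does not turn the shaft.
- off_mark (a point): Off mark of the bare shaft: middle of a black dash on the hob's top, 27 to 38 mm from the shaft's axis; axes are the hob's. At off the shaft's flat and the knob's pointer face it. The shaft now stands 0.5 to 1.7 rad anticlockwise (from above) of off; that angle is not measured. It turns with light friction (0.03 N m) between 0.05 rad past off and 2 rad anticlockwise.
- fitted_pointer (a point): The same point on the pointer of the other knob, of the same kind, already fitted on the hob at hob coordinates (-65, +65, 60) mm; to be left as it is.
- pot: Toy steel pot, 76 mm wide, 45 mm tall, on the hob's far left burner; origin under its centre. Leave alone.
- tape: Roll of clear tape lying flat, 60 mm wide, 18 mm tall; origin under its centre. Leave alone.
- cap: Smooth round grey cap, 32 mm wide, 16 mm tall; not the knob. Origin under its centre. Leave alone.
- screwdriver: Screwdriver lying on the bench, 170 mm long along its x; leave alone.
- jar: Glass jar with a steel lid, 60 mm wide, 70 mm tall; origin under its centre. Leave alone.
- car: Toy car, 120 mm long along its x, 60 mm tall; origin under its centre. Leave alone.

How it is judged:
By the outcome, as a careful person would: the job done as asked, in the order asked, and still so for the second after the job is handed in, with the robot touching nothing.
It also fails if it takes over 67 s, if anything falls off the work surface, if the arm or the gripper's body presses on something with over 40 N, if the wrist force passes 120 N, or if a joint passes its speed limit or range.

### The arm

A 6-joint arm with a two-finger parallel gripper is mounted at the origin on the work surface. World frame = base frame: x ahead of the robot, y to its left, z up, the work surface at z = 0. Lengths are in m, angles in rad, forces in N, time in s.
With the tool pointing down it reaches from about 0.3 to 0.775 m from the base axis. Payload 14.6 kg.
Tool frame: the origin (TCP) lies between the finger pads; the fingertips stand 22 mm ahead of it and the grasp point (between the pads) lies 3 mm ahead of it (ctrl.tip_reach is the distance from the TCP to the fingertips, in m); z points along the fingers, y is the direction in which the jaws open and shut (so a half turn about z gives the same grasp; the last joint's range is limited). The gripper opens to 94 mm and grips with 3 to 60 N. Pads are 16 mm wide; open, the fingers measure 119 mm over their backs; the gripper's body (75 mm by 177 mm) begins 78 mm behind the grasp point.
Start: joints at [-1.299, 0.3, 1.521, -0, 1.321, -0.067], TCP at [0.183, -0.519, 0.227] pointing down, gripper open.
Joint ranges: [-3.03, 3.03], [-0.79, 2.21], [0.23, 2.52], [-1.04, 4.18], [0, 3.07], [-2.55, 2.55]. Speed limits (rad/s): [2.22, 2.22, 2.57, 3.14, 3.14, 3.14].

### API

Orientations are given as [roll, pitch, yaw] about the fixed x, y, z axes, in that order (R = Rz(yaw) Ry(pitch) Rx(roll)).
In Python, from station import ctrl gives the robot as it stands. The module is installed in compiled form; this text tells all that it offers.
- The arm moves only by the shell command python3 -m creep 'ROWS' [OPENING] [FORCE]. ROWS is a JSON object of lists of equal length, an entry for each row: "xyz": the shift along the tool's x, y, z in mm, a list of three; "spin": the turn about the tool's z in rad. In form: {"xyz": [[tx, ty, tz], ...], "spin": [spin, ...]}. A call has 1 to 5 rows; each row shifts and turns the commanded pose from where the row before left it, along the tool's axes as they then stand; what a row does not reach is not made up. A row lasts 1/8 s, in which the tool goes at most 62.5 mm and 10.7 degrees, less where a joint would pass 70% of its speed; a pose out of reach is approached as far as the arm can. A call with a gripper value outside its range is refused whole. OPENING is the finger opening in mm, from 0 to 94, set as the call begins (- or left out, the last holds). The fingers move at their own pace and stop on an object; FORCE is the grip in N (left out, the last holds). Time passes only in rows, so rows that do not move let the fingers close. It gives the time, the measured TCP pose, the force and the opening at its end, in the units of the state.
- ctrl.get_obs(): the state, without advancing time (a new reading comes with each control period).
- ctrl.camera(name): name is "side" or "top"; returns the picture (420x560x3 uint8, red, green, blue); there is no depth.
- ctrl.camera_model(name): a dict with "fx", "fy", "cx", "cy" (pixels), "R" (3x3) and "t" (3): a world point X has camera coordinates R X + t. Camera axes: x right, y down, z forward; pixel columns grow to the right and rows downward; lengths in m; the calibration is good to about 2 mm. A picture is of the moment at which its call begins. camera_model takes no time and is no camera call.
- ctrl.hand_in(): hands the job in, once; it reports no verdict.
The state is a dict: "time_s": time; "qpos": joint angles; "joint_vel": joint speeds; "tau": joint torques, N m; "ee_pos": TCP position; "eef_rot": TCP orientation; "force": force on the tool from outside, world axes, zero at the start; "moment": the same for the moment, N m; "grip_width": finger opening in m.
Only numpy, scipy, OpenCV 4.12 (cv2) and the standard library are available. Lean on these libraries where they do the work, as an engineer would, in place of code of your own. Each camera call takes 0.05 s, during which the arm holds its last target.

## Working session

There is one attempt and no reset: what is moved stays moved. The work goes in short steps, Python scripts to look and compute and a shell command to move; the robot and the scene stay as the last step left them, time stands still between calls to the robot, and variables do not carry over. Pictures are saved under pics/ and viewed, and the job is handed in when it is done.

```bash
mkdir -p pics; ls
python3 - <<'E'
from station import ctrl
import cv2
for n in ("top","side"):
    im=ctrl.camera(n); cv2.imwrite(f"pics/{n}0.png",im[:,:,::-1])
    m=ctrl.camera_model(n); print(n,m)
print(ctrl.get_obs(), ctrl.tip_reach)
E
```

```text
pics
top {'fx': 487.54419522457255, 'fy': 487.54419522457255, 'cx': 280.1224853052777, 'cy': 213.23252569513215, 'R': array([[-0.01714796, -0.99964305, -0.02048712],
       [-0.98563121,  0.02034415, -0.16768195],
       [ 0.16803889,  0.01731734, -0.98562825]]), 't': array([-0.06141244,  0.52268983,  1.1370511 ])}
side {'fx': 403.0215432551678, 'fy': 403.0215432551678, 'cx': 277.1268631843974, 'cy': 202.3750253894252, 'R': array([[-0.96910819, -0.24581288, -0.02013327],
       [-0.11468311,  0.52139075, -0.84557641],
       [ 0.21835087, -0.81714608, -0.53347463]]), 't': array([0.45180954, 0.1946223 , 0.75215264])}
{'time_s': 0.1, 'qpos': array([-1.29859469e+00,  3.00402770e-01,  1.52151874e+00, -5.81904267e-06,
        1.32070927e+00, -6.65922745e-02]), 'joint_vel': array([ 1.29545847e-03, -5.05889212e-04, -1.07346849e-03, -1.02546864e-03,
       -4.38636556e-05,  4.00184021e-04]), 'tau': array([ 1.47387691e-03, -5.32644582e+01, -3.53285086e+01,  7.09062768e-02,
        2.34920578e-02, -9.23024822e-05]), 'ee_pos': array([ 0.1827342 , -0.51852776,  0.22695017]), 'eef_rot': array([-3.14055646e+00, -6.34556264e-05,  3.38795322e-01]), 'force': array([-0.15464984,  0.54022883, -0.29506872]), 'moment': array([0.01154952, 0.0334059 , 0.02836042]), 'grip_width': 0.09398829926219736} 0.022
```

View pics/top0.png

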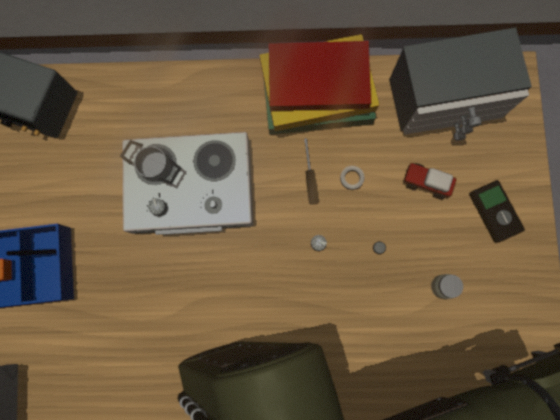

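View pics/side0.png

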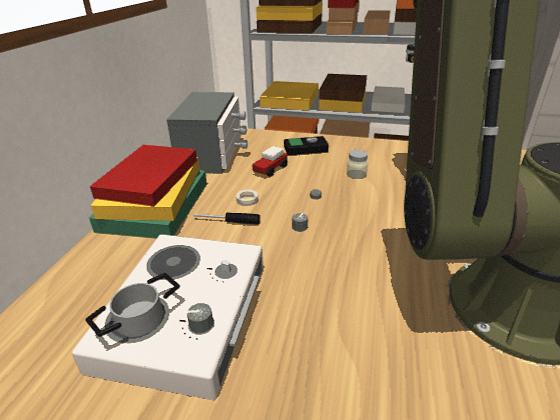

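The top view shows the loose knob at about (319,243), the cap at (379,247), the bare shaft at (213,204) and the fitted knob at (158,207). The side view shows the knob at (300,222) and the shaft at (226,268). I'll enlarge these next.

Run:
```python
import cv2,numpy as np
t=cv2.imread("pics/top0.png"); s=cv2.imread("pics/side0.png")
def crop(im,c,r,w,h,k,n): 
    cv2.imwrite(n,cv2.resize(im[r:r+h,c:c+w],None,fx=k,fy=k,interpolation=cv2.INTER_CUBIC))
a=cv2.resize(t[228:258,304:334],None,fx=13,fy=13,interpolation=cv2.INTER_CUBIC)
b=cv2.resize(s[207:237,285:315],None,fx=13,fy=13,interpolation=cv2.INTER_CUBIC)
cv2.imwrite("pics/c1.png",np.hstack([a,b]))
a=cv2.resize(t[184:224,193:233],None,fx=10,fy=10,interpolation=cv2.INTER_CUBIC)
b=cv2.resize(s[248:288,205:245],None,fx=10,fy=10,interpolation=cv2.INTER_CUBIC)
cv2.imwrite("pics/c2.png",np.hstack([a,b]))
crop(t,115,125,145,115,5,"pics/c3.png")
```

```text
(no output)
```

View pics/c1.png

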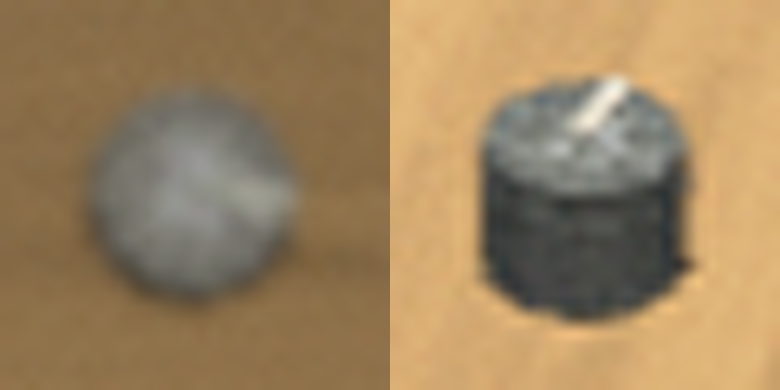

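View pics/c2.png

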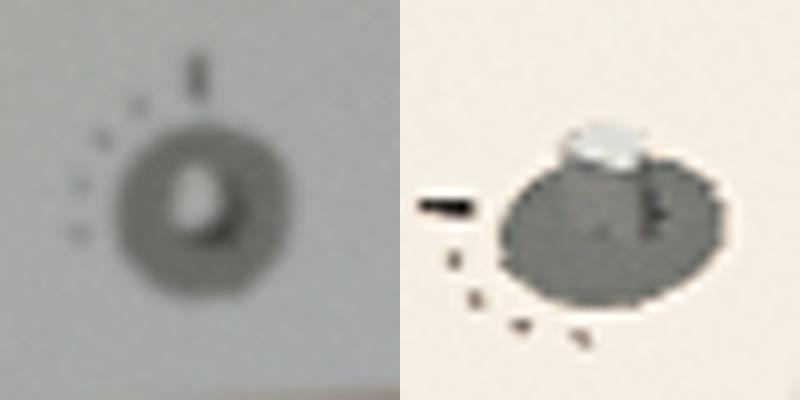

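View pics/c3.png

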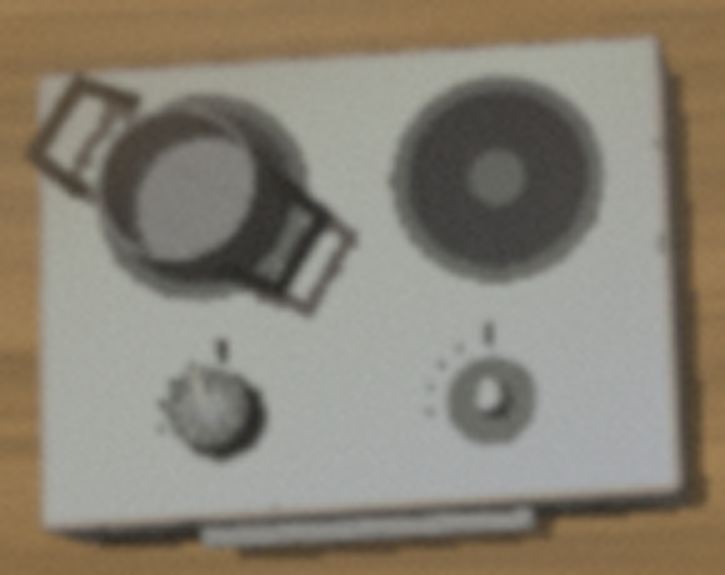

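```bash
cat > h.py <<'E'
import numpy as np
from station import ctrl
M={n:ctrl.camera_model(n) for n in("top","side")}
def px(off,k,u): return (np.array(off)+(np.array(u)+.5)/k-.5)
def proj(n,X):
    m=M[n]; c=np.atleast_2d(X)@m["R"].T+m["t"]
    return np.c_[m["fx"]*c[:,0]/c[:,2]+m["cx"], m["fy"]*c[:,1]/c[:,2]+m["cy"]]
def onz(n,p,z):
    m=M[n]; d=m["R"].T@np.array([(p[0]-m["cx"])/m["fx"],(p[1]-m["cy"])/m["fy"],1]); o=-m["R"].T@m["t"]
    return o+d*(z-o[2])/d[2]
E
python3 - <<'E'
from h import *
r=lambda a:np.round(np.array(a)*1000,1)
T=lambda u:px((304,228),13,u); S=lambda u:px((285,207),13,u)
print("knob top c",r(onz("top",T((192,196)),.028)),r(onz("side",S((195,137)),.028)))
for n,a,b in (("top",T((192,196)),T((297,194))),("side",S((185,130)),S((232,82)))):
    d=onz(n,b,.03)-onz(n,a,.03); print("ptr",n,r(d),np.arctan2(d[1],d[0]))
T=lambda u:px((193,184),10,u); S=lambda u:px((205,248),10,u)
for nm,z,a,b in (("disc",.060,(203,211),(212,232)),("off",.060,(199,77),(45,207)),("tip",.080,(197,196),(205,145))):
    print(nm,r(onz("top",T(a),z)),r(onz("side",S(b),z)))
C=lambda u:px((115,125),5,u)
for c in((40,75),(657,37),(682,487),(42,527)): print(r(onz("top",C(c),.06)))
for n in M: print(r(-M[n]["R"].T@M[n]["t"]))
E
```

```text
knob top c [ 449.9 -162.4   28. ] [ 451. -161.   28.]
ptr top [ -0.  -19.5   0. ] -1.5710310144063562
ptr side [ -5.4 -17.5   0. ] -1.8676813753651782
disc [542.9  89.6  60. ] [542.1  91.7  60. ]
off [575.8  90.8  60. ] [575.9  92.2  60. ]
tip [542.7  87.9  80. ] [542.3  90.   80. ]
[710.9 313.9  60. ]
[723.1   8.9  60. ]
[498.9  -1.8  60. ]
[485.7 304.5  60. ]
[ 323.1  -91.7 1207.1]
[295.9 624.2 574.9]
```

Run:
```python
from h import *
import cv2
im={n:cv2.imread(f"pics/{n}0.png") for n in M}
def ov(n,off,w,k,polys):
    c=cv2.resize(im[n][off[1]:off[1]+w,off[0]:off[0]+w],None,fx=k,fy=k,interpolation=cv2.INTER_CUBIC)
    for P,col in polys:
        q=(proj(n,P)+.5-np.array(off))*k-.5
        cv2.polylines(c,[np.round(q).astype(int)],True,col,1)
    return c
rows=[]
def bar(c,y):
    d=np.array([np.cos(y),np.sin(y)]);e=np.array([-d[1],d[0]])*.0015
    return np.array([[*(c+p),.030] for p in (e,d*.019+e,d*.019-e,-e)])
def dode(c,y): return np.array([[*(c+.01967*np.array([np.cos(y+a),np.sin(y+a)])),.028] for a in np.pi/12+np.arange(12)*np.pi/6])
for n,off,c in(("top",(308,232),(.4499,-.1624)),("side",(289,207),(.451,-.161))):
    rows.append(np.hstack([ov(n,off,22,9,[(bar(np.array(c),y),(0,0,255)),(dode(np.array(c),y),(0,255,0))]) for y in(-1.55,-1.7,-1.85,-2.0)]))
cv2.imwrite("pics/o1.png",np.vstack(rows))
def D(c,th):
    a=np.arccos(3/8);t=np.linspace(a,2*np.pi-a,40)+th
    return np.c_[c[0]+.008*np.cos(t),c[1]+.008*np.sin(t),np.full(40,.08)]
rows=[]
for n,off,c in(("top",(202,194),(.5429,.0896)),("side",(214,255),(.5421,.0917))):
    rows.append(np.hstack([ov(n,off,22,9,[(D(c,y),(0,0,255))]) for y in(1.1,1.35,1.6,1.85)]))
cv2.imwrite("pics/o2.png",np.vstack(rows))
```

```text
(no output)
```

View pics/o1.png

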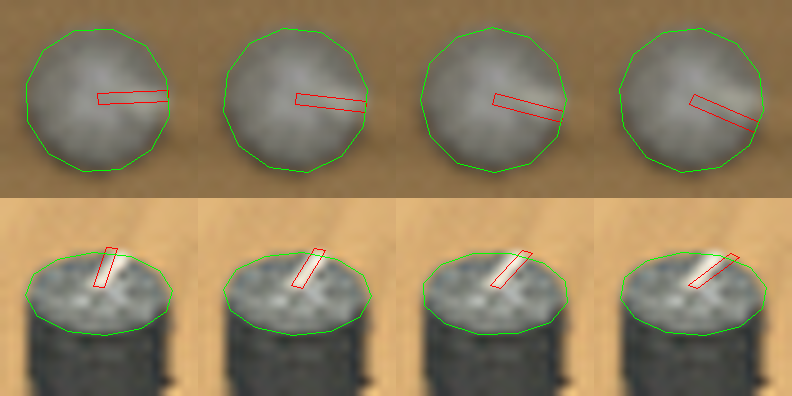

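View pics/o2.png

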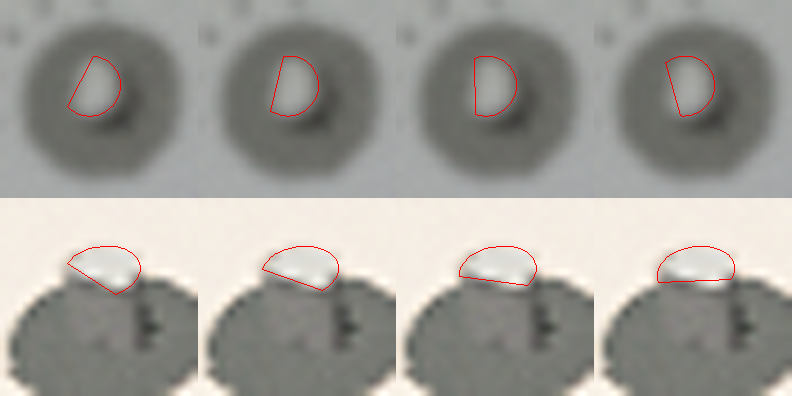

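The overlays put the knob's pointer at about -1.72 rad, and the knob at about (450,-162) mm. The shaft's flat faces about 1.6 rad, with the shaft at about (542.5,90) mm. I'll squeeze the knob lightly once to centre it, then grip it at 90° to that.

```bash
cat >> h.py <<'E'
def go(x,y,z,yaw=None):
    o=ctrl.get_obs(); p=o["ee_pos"]*1000; t=o["eef_rot"][2]
    d=np.array([x,y,z])-p; c,s=np.cos(t),np.sin(t)
    print("t",round(o["time_s"],2),"pos",p.round(1),"yaw",round(t,3),"rp",o["eef_rot"][:2].round(4),"F",o["force"].round(2),"M",o["moment"].round(3),"w",round(o["grip_width"]*1000,2),"q6",o["qpos"][5].round(3))
    print("tool shift",np.round([c*d[0]+s*d[1],s*d[0]-c*d[1],-d[2]],2), "" if yaw is None else "spin %.3f"%(-((yaw-t+np.pi)%(2*np.pi)-np.pi)))
E
python3 -c "
from h import *
go(450.4,-161.7,120,.898)"
```

```text
t 0.1 pos [ 182.7 -518.5  227. ] yaw 0.339 rp [-3.1406e+00 -1.0000e-04] F [-0.15  0.54 -0.3 ] M [0.012 0.033 0.028] w 93.99 q6 -0.067
tool shift [ 371.04 -247.59  106.95] spin -0.559
```

```bash
python3 -m creep '{"xyz":[[40,-27,0],[42,-28,0],[42,-28,0],[42,-28,0],[42,-28,0]],"spin":[0,0,0,0,0]}' 80
python3 -m creep '{"xyz":[[42,-28,10],[42,-28,10],[42,-28,10],[37,-24.6,10],[0,0,0]],"spin":[0,0,0,0,0]}'
python3 -m creep '{"xyz":[[0,0,10],[0,0,10],[0,0,10],[0,0,10],[0,0,0]],"spin":[-0.185,-0.185,-0.185,0,0]}'
python3 -c "
from h import *
go(450.4,-161.7,26,.898)"
```

```text
time_s: 0.72
ee_pos: [0.3334, -0.317, 0.2273]
eef_rot: [-3.141, 0.0, 0.339]
force: [0.7, -0.1, -0.2]
grip_width: 0.0797
time_s: 1.35
ee_pos: [0.451, -0.1599, 0.1865]
eef_rot: [-3.14, 0.001, 0.342]
force: [-0.1, -0.5, 0.2]
grip_width: 0.0803
time_s: 1.98
ee_pos: [0.4499, -0.1622, 0.1469]
eef_rot: [-3.14, 0.0, 0.889]
force: [-0.4, -0.6, 0.0]
grip_width: 0.0801
t 1.98 pos [ 449.9 -162.2  146.9] yaw 0.889 rp [-3.1404e+00  3.0000e-04] F [-0.41 -0.55  0.03] M [-0.07  -0.048  0.057] w 80.14 q6 0.259
tool shift [7.0000e-01 8.0000e-02 1.2091e+02] spin -0.009
```

```bash
python3 -m creep '{"xyz":[[0.7,0,40],[0,0,40],[0,0,30],[0,0,10],[0,0,0]],"spin":[0,0,0,0,0]}' 60
python3 -m creep '{"xyz":[[0,0,1],[0,0,0],[0,0,0],[0,0,0],[0,0,0]],"spin":[0,0,0,0,0]}' 34 4
python3 -c "
from h import *
go(450.4,-161.7,26,.898)"
```

```text
time_s: 2.6
ee_pos: [0.451, -0.1615, 0.0278]
eef_rot: [-3.142, 0.0, 0.892]
force: [0.2, 0.7, 0.4]
grip_width: 0.06
time_s: 3.22
ee_pos: [0.4512, -0.1615, 0.027]
eef_rot: [3.141, -0.0, 0.894]
force: [-1.4, 0.4, 6.4]
grip_width: 0.0378
t 3.23 pos [ 451.2 -161.5   27. ] yaw 0.894 rp [ 3.1407e+00 -2.0000e-04] F [-1.38  0.38  6.45] M [-0.073  0.168 -0.03 ] w 37.77 q6 0.257
tool shift [-0.63 -0.46  0.97] spin -0.004
```

```bash
python3 -m creep '{"xyz":[[0,0,0],[0,0,0],[0,0,0]],"spin":[0,0,0]}' 64
python3 -c "
from h import *
go(451.2,-161.5,26,-.673)"
```

```text
time_s: 3.6
ee_pos: [0.4508, -0.1613, 0.0264]
eef_rot: [-3.141, 0.0, 0.894]
force: [0.2, -0.1, 0.4]
grip_width: 0.0627
t 3.6 pos [ 450.8 -161.3   26.4] yaw 0.894 rp [-3.1414e+00  1.0000e-04] F [ 0.22 -0.14  0.36] M [-0.012 -0.055  0.04 ] w 62.74 q6 0.257
tool shift [0.12 0.43 0.36] spin 1.567
```

```bash
python3 -m creep '{"xyz":[[0,0,0],[0,0,0],[0,0,0],[0,0,0],[0,0,0]],"spin":[0.175,0.175,0.175,0.175,0.175]}'
python3 -m creep '{"xyz":[[0,0,0],[0,0,0],[0,0,0],[0,0,0],[0,0,0]],"spin":[0.175,0.175,0.175,0.168,0]}'
python3 -c "
from h import *
go(451.2,-161.5,25.5,-.675)"
```

```text
time_s: 4.22
ee_pos: [0.4508, -0.1613, 0.0264]
eef_rot: [-3.142, 0.0, 0.013]
force: [0.4, -0.4, 0.1]
grip_width: 0.0641
time_s: 4.85
ee_pos: [0.4508, -0.1613, 0.0264]
eef_rot: [3.142, 0.0, -0.673]
force: [-0.8, -0.0, -0.0]
grip_width: 0.0636
t 4.85 pos [ 450.8 -161.3   26.4] yaw -0.673 rp [3.1415e+00 1.0000e-04] F [-0.84 -0.04 -0.03] M [ 0.105 -0.009 -0.058] w 63.65 q6 1.824
tool shift [ 0.41 -0.11  0.9 ] spin 0.002
```

```bash
python3 -m creep '{"xyz":[[0,0,1],[0,0,0],[0,0,0],[0,0,0],[0,0,0]],"spin":[0,0,0,0,0]}' 34 4
python3 -m creep '{"xyz":[[0,0,0],[0,0,0]],"spin":[0,0]}' 34 35
python3 - <<'E'
from h import *
import cv2
go(451.2,-161.5,25.5,-.675)
for n in M: cv2.imwrite(f"pics/{n}1.png",ctrl.camera(n)[:,:,::-1])
t=cv2.imread("pics/top1.png"); s=cv2.imread("pics/side1.png")
cv2.imwrite("pics/g1.png",np.hstack([cv2.resize(i,None,fx=8,fy=8,interpolation=cv2.INTER_CUBIC) for i in(t[218:268,294:344],s[197:247,275:325])]))
E
```

```text
time_s: 5.48
ee_pos: [0.4508, -0.1613, 0.0254]
eef_rot: [3.142, 0.0, -0.674]
force: [0.2, -0.0, 0.3]
grip_width: 0.038
time_s: 5.72
ee_pos: [0.4509, -0.1614, 0.0255]
eef_rot: [-3.142, -0.0, -0.674]
force: [-0.2, -0.3, -0.1]
grip_width: 0.0378
t 5.72 pos [ 450.9 -161.4   25.5] yaw -0.674 rp [-3.1416 -0.    ] F [-0.24 -0.28 -0.09] M [ 0.085  0.03  -0.022] w 37.76 q6 1.825
tool shift [ 0.35 -0.11 -0.04] spin 0.001
```

View pics/g1.png

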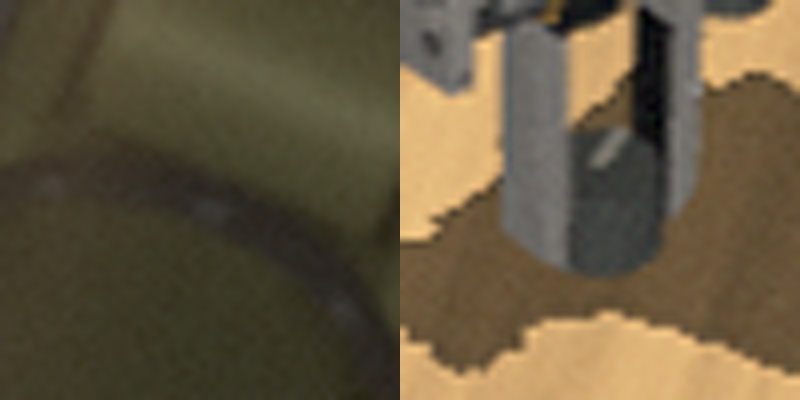

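The knob is held on its flats (width 37.8 mm). In the side crop the pointer is visible between the fingers at about (605,148), unchanged. Next I lift it, then carry and turn it.

```bash
python3 -m creep '{"xyz":[[0,0,-20],[0,0,-35],[0,0,-35],[0,0,-35],[0,0,-15]],"spin":[0,-0.18,-0.18,-0.18,-0.18]}'
python3 -m creep '{"xyz":[[0,0,0],[0,0,0],[0,0,0],[0,0,0],[0,0,0]],"spin":[-0.18,-0.18,-0.18,-0.18,-0.18]}'
python3 -m creep '{"xyz":[[0,0,0],[0,0,0],[0,0,0],[0,0,0],[0,0,0]],"spin":[-0.18,-0.18,-0.18,-0.18,-0.18]}'
python3 -m creep '{"xyz":[[0,0,0],[0,0,0],[0,0,0],[0,0,0],[0,0,0]],"spin":[-0.18,-0.18,-0.18,-0.18,-0.08]}'
python3 -c "
from h import *
go(543.1,90.6,165,2.647)"
```

```text
time_s: 6.45
ee_pos: [0.4513, -0.1616, 0.1674]
eef_rot: [3.14, -0.002, 0.052]
force: [0.2, 0.5, -0.4]
grip_width: 0.0377
time_s: 7.08
ee_pos: [0.4508, -0.1613, 0.1654]
eef_rot: [-3.141, 0.0, 0.952]
force: [-0.1, -0.4, -0.5]
grip_width: 0.0379
time_s: 7.7
ee_pos: [0.4508, -0.1613, 0.1654]
eef_rot: [-3.142, -0.0, 1.852]
force: [0.0, -0.3, -0.5]
grip_width: 0.0378
time_s: 8.32
ee_pos: [0.4508, -0.1613, 0.1654]
eef_rot: [-3.142, -0.0, 2.65]
force: [-0.1, -0.0, -0.7]
grip_width: 0.0378
t 8.32 pos [ 450.8 -161.3  165.4] yaw 2.65 rp [-3.1416e+00 -1.0000e-04] F [-0.07 -0.04 -0.71] M [ 0.021 -0.156 -0.026] w 37.83 q6 -1.499
tool shift [ 37.53 265.67   0.41] spin 0.003
```

```bash
python3 -m creep '{"xyz":[[6,43,0],[7.2,50,0],[8,57,0],[8,57,0],[8,57,0]],"spin":[0,0,0,0,0]}'
python3 -m creep '{"xyz":[[0,1.7,15],[0,0,15],[0,0,10],[0,0,0],[0,0,0]],"spin":[0,0,0,0,0]}'
python3 - <<'E'
from h import *
import cv2
go(543.35,90.45,105.5,2.647)
for n in M: cv2.imwrite(f"pics/{n}2.png",ctrl.camera(n)[:,:,::-1])
s=cv2.imread("pics/side2.png")
cv2.imwrite("pics/g2.png",cv2.resize(s[218:298,175:275],None,fx=7,fy=7,interpolation=cv2.INTER_CUBIC))
E
```

```text
time_s: 8.95
ee_pos: [0.5441, 0.0904, 0.1655]
eef_rot: [3.142, 0.0, 2.646]
force: [0.7, -0.6, -0.2]
grip_width: 0.0375
time_s: 9.57
ee_pos: [0.5447, 0.0895, 0.1259]
eef_rot: [3.141, 0.001, 2.645]
force: [0.3, 0.8, -0.2]
grip_width: 0.0377
t 9.57 pos [544.7  89.5 125.9] yaw 2.645 rp [3.1412e+00 5.0000e-04] F [ 0.33  0.78 -0.18] M [ 0.08  -0.14   0.026] w 37.69 q6 -0.978
tool shift [ 1.66  0.18 20.42] spin -0.002
```

View pics/g2.png

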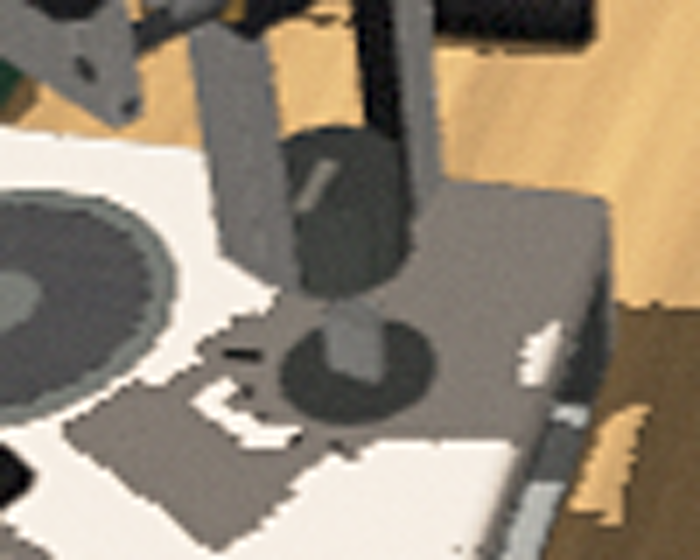

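View pics/top2.png

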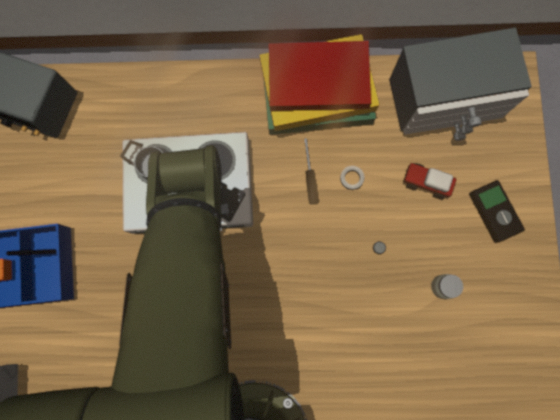

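The side view shows the knob just above the shaft. The shaft's flat faces the camera as a lighter strip at crop x 328-384, with its foot edge sloping from (328,362) to (384,384). I'll overlay the model on this to refine the flat's angle and the offset.

Run:
```python
from h import *
import cv2
s=cv2.imread("pics/side2.png"); off=(205,240);k=13
base=cv2.resize(s[240:285,205:245-10],None,fx=k,fy=k,interpolation=cv2.INTER_CUBIC)
base=cv2.convertScaleAbs(base,alpha=1.6)
out=[]
def dr(c,P,col):
    q=(proj("side",P)+.5-np.array(off))*k-.5
    cv2.polylines(c,[np.round(q).astype(int)],True,col,1)
t=np.linspace(0,2*np.pi,40)
for y in (None,1.35):
    c=base.copy()
    if y:
      for yy,col in((1.1,(255,0,0)),(1.35,(0,0,255)),(1.6,(0,255,0))):
        a=np.arccos(3/8); C=np.array([.5421,.0917])
        P=[[C[0]+.008*np.cos(yy+g),C[1]+.008*np.sin(yy+g),z] for z,g in((.06,a),(.06,-a),(.08,-a),(.08,a))]
        dr(c,np.array(P),col)
    out.append(c)
cv2.imwrite("pics/g3.png",np.hstack(out))
```

```text
(no output)
```

View pics/g3.png

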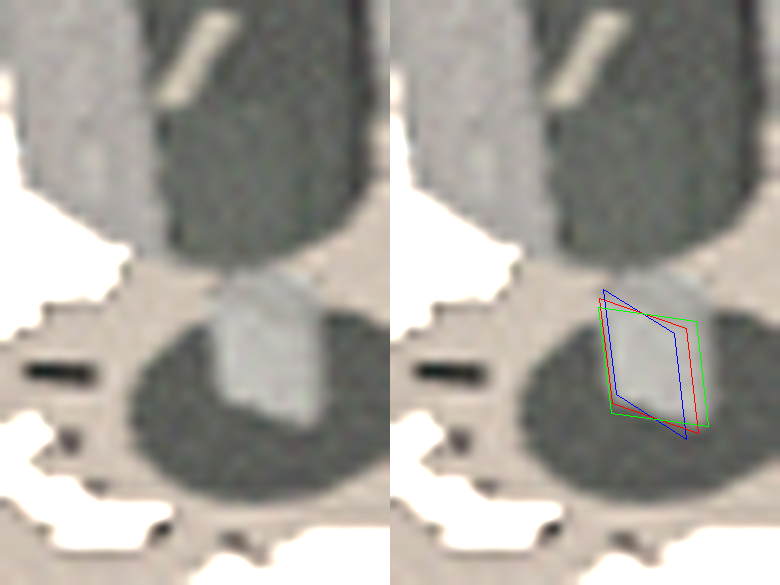

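Run:
```python
from h import *
import cv2
s=cv2.imread("pics/side2.png"); off=(205,230);k=11
base=cv2.resize(s[230:284,205:240],None,fx=k,fy=k,interpolation=cv2.INTER_CUBIC)
base=cv2.convertScaleAbs(base,alpha=1.5)
def dr(c,P,col,cl=True):
    q=(proj("side",P)+.5-np.array(off))*k-.5
    cv2.polylines(c,[np.round(q).astype(int)],cl,col,1)
K=np.array([.5447-.00026,.0895+.00014]); y0=2.645-1.047
print(K)
c=base.copy()
for z in(.1004,.1284):
    dr(c,np.array([[*(K+.01967*np.array([np.cos(y0+a),np.sin(y0+a)])),z] for a in np.pi/12+np.arange(12)*np.pi/6]),(0,255,0))
d=np.array([np.cos(y0),np.sin(y0)]);e=np.array([-d[1],d[0]])*.0015
dr(c,np.array([[*(K+p),.1304] for p in (e,d*.019+e,d*.019-e,-e)]),(0,0,255))
a=np.arccos(3/8)
for C,col in(((.5421,.0917),(255,0,0)),((.541,.0915),(0,0,255))):
    C=np.array(C);yy=1.47
    dr(c,np.array([[C[0]+.008*np.cos(yy+g),C[1]+.008*np.sin(yy+g),z] for z,g in((.06,a),(.06,-a),(.08,-a),(.08,a))]),col)
cv2.imwrite("pics/g4.png",np.hstack([base,c]))
```

```text
[0.54444 0.08964]
```

View pics/g4.png

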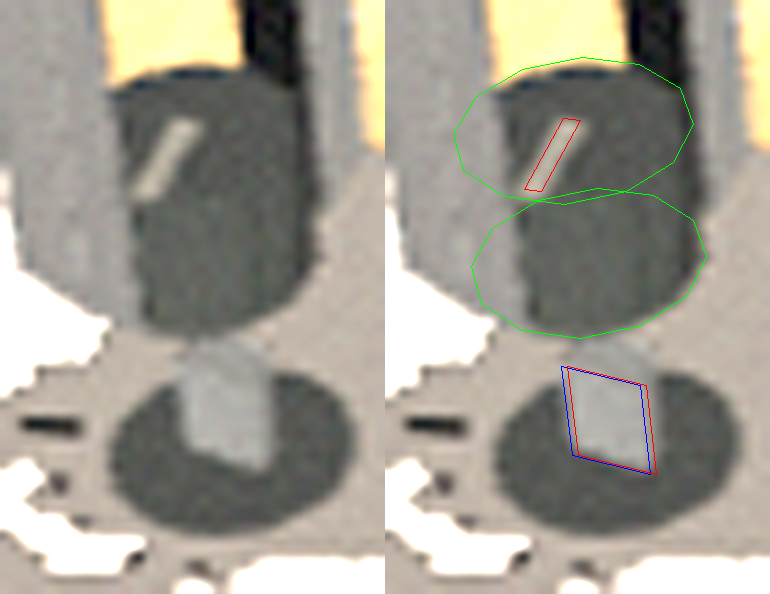

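```bash
python3 -c "
from h import *
go(542.45,90.85,107,2.567)"
```

```text
t 9.68 pos [544.8  89.8 126. ] yaw 2.645 rp [3.141e+00 8.000e-04] F [0.11 0.14 0.23] M [ 0.042 -0.045  0.003] w 38.08 q6 -0.978
tool shift [ 2.57 -0.15 19.04] spin 0.078
```

```bash
python3 -m creep '{"xyz":[[2.57,-0.15,6],[0,0,6],[0,0,4],[0,0,2],[0,0,0]],"spin":[0.078,0,0,0,0]}'
python3 -m creep '{"xyz":[[0,0,1],[0,0,1],[0,0,0]],"spin":[0,0,0]}'
python3 -c "
from h import *
go(542.45,90.85,105,2.567)"
```

```text
time_s: 10.3
ee_pos: [0.5422, 0.0911, 0.1074]
eef_rot: [-3.142, -0.0, 2.568]
force: [0.7, -0.2, -2.2]
grip_width: 0.038
time_s: 10.68
ee_pos: [0.5422, 0.0911, 0.1054]
eef_rot: [-3.142, -0.0, 2.568]
force: [0.1, -0.4, -0.2]
grip_width: 0.0376
t 10.68 pos [542.2  91.1 105.4] yaw 2.568 rp [-3.1416 -0.    ] F [ 0.11 -0.38 -0.2 ] M [-0.013 -0.148  0.017] w 37.65 q6 -0.897
tool shift [-0.38 -0.1   0.4 ] spin 0.001
```

```bash
python3 -m creep '{"xyz":[[0,0,0.7],[0,0,0],[0,0,0]],"spin":[0,0,0]}'
python3 -m creep '{"xyz":[[0,0,0.7],[0,0,0],[0,0,0]],"spin":[0,0,0]}'
python3 -c "
from h import *
go(542.45,90.85,105,2.567)"
```

```text
time_s: 11.05
ee_pos: [0.5422, 0.0912, 0.1048]
eef_rot: [3.142, 0.0, 2.568]
force: [0.8, -0.9, -1.1]
grip_width: 0.0375
time_s: 11.42
ee_pos: [0.5422, 0.0911, 0.1041]
eef_rot: [3.142, 0.0, 2.568]
force: [0.3, -0.5, -1.0]
grip_width: 0.0375
t 11.43 pos [542.2  91.1 104.1] yaw 2.568 rp [3.1416e+00 1.0000e-04] F [ 0.32 -0.55 -1.04] M [-0.092 -0.254 -0.022] w 37.5 q6 -0.897
tool shift [-0.32 -0.11 -0.93] spin 0.001
```

```bash
python3 -m creep '{"xyz":[[0,0,0.8],[0,0,0],[0,0,0]],"spin":[0,0,0]}'
python3 -m creep '{"xyz":[[0,0,0.8],[0,0,0],[0,0,0]],"spin":[0,0,0]}'
python3 -m creep '{"xyz":[[0,0,0.8],[0,0,0],[0,0,0]],"spin":[0,0,0]}'
python3 -c "
from h import *
go(542.45,90.85,105,2.567)"
```

```text
time_s: 11.8
ee_pos: [0.5422, 0.0911, 0.1033]
eef_rot: [3.142, 0.0, 2.568]
force: [0.6, -1.7, -0.5]
grip_width: 0.0379
time_s: 12.18
ee_pos: [0.5422, 0.0911, 0.1024]
eef_rot: [3.142, 0.0, 2.568]
force: [1.9, -0.7, -1.0]
grip_width: 0.0377
time_s: 12.55
ee_pos: [0.5422, 0.0911, 0.1017]
eef_rot: [3.142, 0.0, 2.568]
force: [1.2, -2.0, -0.1]
grip_width: 0.0377
t 12.55 pos [542.2  91.1 101.7] yaw 2.568 rp [3.1416e+00 1.0000e-04] F [ 1.24 -1.96 -0.08] M [-0.264 -0.494 -0.014] w 37.65 q6 -0.897
tool shift [-0.33 -0.09 -3.35] spin 0.001
```

```bash
python3 -m creep '{"xyz":[[-0.3,-0.15,0.8],[0,0,0],[0,0,0]],"spin":[0,0,0]}'
python3 - <<'E'
from h import *
import cv2
go(542.45,90.85,105,2.567)
s=ctrl.camera("side")[:,:,::-1];cv2.imwrite("pics/side5.png",s)
cv2.imwrite("pics/g5.png",cv2.convertScaleAbs(cv2.resize(s[230:284,200:245],None,fx=10,fy=10,interpolation=cv2.INTER_CUBIC),alpha=1.5))
E
```

```text
time_s: 12.92
ee_pos: [0.5423, 0.0909, 0.1007]
eef_rot: [-3.141, -0.0, 2.568]
force: [0.1, 0.1, -0.6]
grip_width: 0.0379
t 12.93 pos [542.3  90.9 100.7] yaw 2.568 rp [-3.1415e+00 -3.0000e-04] F [ 0.15  0.08 -0.58] M [-0.049 -0.247 -0.049] w 37.92 q6 -0.898
tool shift [-0.18  0.06 -4.26] spin 0.001
```

View pics/g5.png

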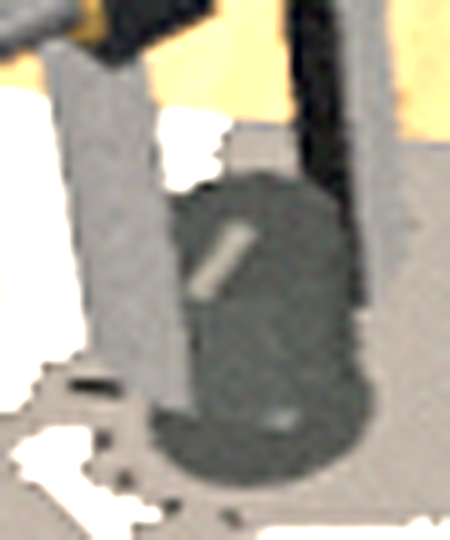

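The side crop shows the knob around the shaft, with the shaft's foot just visible below it at about (280,418). Vertical force is near zero, so it is sliding freely and I keep going down gently.

```bash
python3 -m creep '{"xyz":[[0,0,0.8],[0,0,0],[0,0,0.8],[0,0,0],[0,0,0]],"spin":[0,0,0,0,0]}'
python3 -m creep '{"xyz":[[0,0,0.5],[0,0,0],[0,0,0]],"spin":[0,0,0]}'
python3 -c "
from h import *
go(542.45,90.85,105,2.567)"
```

```text
time_s: 13.6
ee_pos: [0.5424, 0.0908, 0.0992]
eef_rot: [-3.142, -0.0, 2.568]
force: [-0.1, 0.2, -0.2]
grip_width: 0.0373
time_s: 13.98
ee_pos: [0.5424, 0.0909, 0.0988]
eef_rot: [3.142, -0.0, 2.568]
force: [-1.2, 0.5, -0.3]
grip_width: 0.0374
t 13.97 pos [542.4  90.9  98.8] yaw 2.568 rp [ 3.1416 -0.    ] F [-1.21  0.5  -0.34] M [ 0.02  -0.184  0.027] w 37.39 q6 -0.898
tool shift [-0.07  0.04 -6.25] spin 0.001
```

```bash
python3 -m creep '{"xyz":[[0,0,0.5],[0,0,0],[0,0,0]],"spin":[0,0,0]}'
python3 -c "
from h import *
go(542.45,90.85,105,2.567)"
```

```text
time_s: 14.35
ee_pos: [0.5424, 0.0908, 0.0983]
eef_rot: [3.142, -0.0, 2.568]
force: [-0.5, 0.1, 0.5]
grip_width: 0.0377
t 14.35 pos [542.4  90.8  98.3] yaw 2.568 rp [ 3.1416 -0.    ] F [-0.52  0.09  0.47] M [-0.012 -0.143 -0.016] w 37.67 q6 -0.898
tool shift [-0.06  0.05 -6.75] spin 0.001
```

```bash
for i in 1 2; do :; done; python3 -m creep '{"xyz":[[0,0,0.5],[0,0,0],[0,0,0]],"spin":[0,0,0]}'
python3 -m creep '{"xyz":[[0,0,0.5],[0,0,0],[0,0,0]],"spin":[0,0,0]}'
```

```text
time_s: 14.72
ee_pos: [0.5424, 0.0908, 0.0978]
eef_rot: [3.142, 0.0, 2.568]
force: [-0.6, -0.5, 0.6]
grip_width: 0.0379
time_s: 15.1
ee_pos: [0.5424, 0.0908, 0.0973]
eef_rot: [-3.142, 0.0, 2.568]
force: [-0.3, -2.1, 1.1]
grip_width: 0.0377
```

```bash
python3 -m creep '{"xyz":[[0,0,0.4],[0,0,0],[0,0,0]],"spin":[0,0,0]}'
```

```text
time_s: 15.48
ee_pos: [0.5424, 0.0908, 0.097]
eef_rot: [-3.142, 0.0, 2.568]
force: [-0.1, -4.0, 4.3]
grip_width: 0.0375
```

```bash
python3 -m creep '{"xyz":[[0,0,0.4],[0,0,0],[0,0,0]],"spin":[0,0,0]}'
python3 -m creep '{"xyz":[[0,0,0.4],[0,0,0],[0,0,0]],"spin":[0,0,0]}'
```

```text
time_s: 15.85
ee_pos: [0.5425, 0.0907, 0.0967]
eef_rot: [-3.142, 0.0, 2.568]
force: [-0.5, -4.2, 5.5]
grip_width: 0.0378
time_s: 16.23
ee_pos: [0.5425, 0.0906, 0.0964]
eef_rot: [-3.141, 0.001, 2.568]
force: [-2.4, -6.2, 7.0]
grip_width: 0.038
```

```bash
python3 -m creep '{"xyz":[[-0.1,-0.3,0],[0,0,0],[0,0,0]],"spin":[0,0,0]}'
python3 -m creep '{"xyz":[[0,0,0.4],[0,0,0],[0,0,0]],"spin":[0,0,0]}'
python3 -c "
from h import *
go(542.45,90.85,105,2.567)"
```

```text
time_s: 16.6
ee_pos: [0.5425, 0.0905, 0.0964]
eef_rot: [3.141, 0.001, 2.568]
force: [-1.1, -3.8, 5.9]
grip_width: 0.0378
time_s: 16.98
ee_pos: [0.5426, 0.0904, 0.0962]
eef_rot: [3.141, 0.001, 2.568]
force: [-1.1, -3.4, 8.3]
grip_width: 0.0375
t 16.98 pos [542.6  90.4  96.2] yaw 2.568 rp [3.1412e+00 8.0000e-04] F [-1.13 -3.4   8.31] M [-0.839  0.2   -0.035] w 37.53 q6 -0.898
tool shift [ 0.32  0.27 -8.78] spin 0.001
```

```bash
python3 -m creep '{"xyz":[[-0.1,-0.2,0.4],[0,0,0],[0,0,0]],"spin":[0,0,0]}'
python3 -m creep '{"xyz":[[0,0,0.4],[0,0,0],[0,0,0]],"spin":[0,0,0]}'
```

```text
time_s: 17.35
ee_pos: [0.5426, 0.0904, 0.0958]
eef_rot: [3.141, 0.001, 2.568]
force: [-1.2, -2.8, 8.2]
grip_width: 0.0375
time_s: 17.73
ee_pos: [0.5426, 0.0904, 0.0954]
eef_rot: [3.141, 0.001, 2.568]
force: [-0.9, -3.2, 7.3]
grip_width: 0.0376
```

```bash
python3 -m creep '{"xyz":[[0,0,0.4],[0,0,0],[0,0,0]],"spin":[0,0,0]}'
```

```text
time_s: 18.1
ee_pos: [0.5426, 0.0904, 0.0949]
eef_rot: [3.141, 0.001, 2.568]
force: [0.7, -2.0, 6.7]
grip_width: 0.0374
```

```bash
python3 -m creep '{"xyz":[[0,0,0.6],[0,0,0.6],[0,0,0.6],[0,0,0],[0,0,0]],"spin":[0,0,0,0,0]}'
python3 - <<'E'
from h import *
import cv2
go(542.45,90.85,105,2.567)
s=ctrl.camera("side")[:,:,::-1];cv2.imwrite("pics/side6.png",s)
cv2.imwrite("pics/g6.png",cv2.convertScaleAbs(cv2.resize(s[230:284,200:245],None,fx=10,fy=10,interpolation=cv2.INTER_CUBIC),alpha=1.5))
E
```

```text
time_s: 18.73
ee_pos: [0.5424, 0.0903, 0.0927]
eef_rot: [3.141, 0.0, 2.568]
force: [1.2, -2.8, 3.1]
grip_width: 0.0374
t 18.73 pos [542.4  90.3  92.7] yaw 2.568 rp [3.1413e+00 3.0000e-04] F [ 1.24 -2.78  3.14] M [-0.536 -0.415 -0.035] w 37.42 q6 -0.899
tool shift [  0.24   0.45 -12.29] spin 0.001
```

View pics/g6.png

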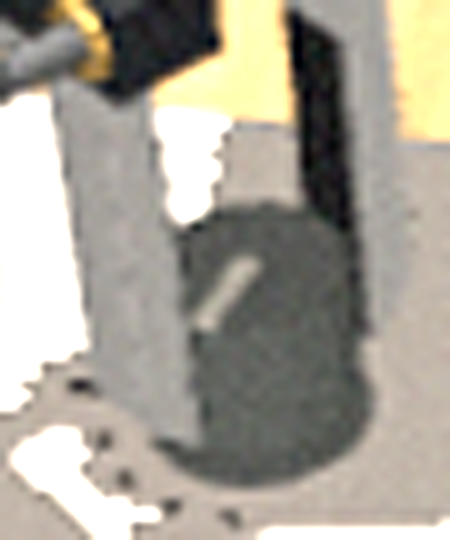

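The knob has gone down with the fingers: its top is 30 crop pixels lower, which matches the 8 mm moved, so it isn't slipping. I continue.

```bash
python3 -m creep '{"xyz":[[0,0,0.6],[0,0,0.6],[0,0,0.6],[0,0,0],[0,0,0]],"spin":[0,0,0,0,0]}'
python3 -m creep '{"xyz":[[0,0,0.6],[0,0,0.6],[0,0,0],[0,0,0]],"spin":[0,0,0,0]}'
```

```text
time_s: 19.4
ee_pos: [0.5422, 0.0903, 0.0908]
eef_rot: [-3.142, -0.0, 2.568]
force: [1.8, -2.6, 2.7]
grip_width: 0.0376
time_s: 19.9
ee_pos: [0.5422, 0.0903, 0.0894]
eef_rot: [-3.141, -0.0, 2.568]
force: [1.3, -2.6, 0.3]
grip_width: 0.0378
```

```bash
python3 -m creep '{"xyz":[[0,0,0.6],[0,0,0.6],[0,0,0],[0,0,0]],"spin":[0,0,0,0]}'
python3 -c "
from h import *
go(542.45,90.85,85.5,2.567)"
```

```text
time_s: 20.4
ee_pos: [0.5421, 0.0904, 0.0882]
eef_rot: [-3.141, -0.0, 2.568]
force: [1.7, -1.6, -1.6]
grip_width: 0.0375
t 20.4 pos [542.1  90.4  88.2] yaw 2.568 rp [-3.1414e+00 -4.0000e-04] F [ 1.72 -1.58 -1.64] M [-0.256 -0.425  0.017] w 37.49 q6 -0.899
tool shift [0.   0.59 2.69] spin 0.001
```

```bash
python3 -m creep '{"xyz":[[0,0,0.6],[0,0,0.6],[0,0,0],[0,0,0]],"spin":[0,0,0,0]}'
python3 -m creep '{"xyz":[[0,0,0.5],[0,0,0.5],[0,0,0],[0,0,0]],"spin":[0,0,0,0]}'
```

```text
time_s: 20.9
ee_pos: [0.5421, 0.0904, 0.0871]
eef_rot: [-3.142, -0.0, 2.568]
force: [0.6, 0.6, -3.3]
grip_width: 0.0377
time_s: 21.4
ee_pos: [0.5423, 0.0904, 0.0863]
eef_rot: [3.141, -0.0, 2.568]
force: [0.1, 2.1, 0.1]
grip_width: 0.0376
```

```bash
python3 -m creep '{"xyz":[[0,0,0.4],[0,0,0],[0,0,0]],"spin":[0,0,0]}'
python3 -c "
from h import *
go(542.45,90.85,85.5,2.567)"
```

```text
time_s: 21.78
ee_pos: [0.5423, 0.0904, 0.0859]
eef_rot: [3.141, 0.0, 2.568]
force: [-1.0, 2.8, 1.4]
grip_width: 0.0372
t 21.77 pos [542.3  90.4  85.9] yaw 2.568 rp [3.1414e+00 1.0000e-04] F [-0.98  2.77  1.39] M [ 0.594 -0.149 -0.035] w 37.21 q6 -0.899
tool shift [0.13 0.44 0.42] spin 0.001
```

```bash
python3 -m creep '{"xyz":[[0,0,0.4],[0,0,0],[0,0,0]],"spin":[0,0,0]}'
```

```text
time_s: 22.15
ee_pos: [0.5423, 0.0904, 0.0855]
eef_rot: [3.141, 0.0, 2.568]
force: [0.6, 4.2, 1.5]
grip_width: 0.0378
```

```bash
python3 -m creep '{"xyz":[[0,0,0.4],[0,0,0],[0,0,0]],"spin":[0,0,0]}'
```

```text
time_s: 22.52
ee_pos: [0.5423, 0.0904, 0.0854]
eef_rot: [3.141, 0.0, 2.568]
force: [-2.4, 3.9, 6.9]
grip_width: 0.0376
```

```bash
python3 -m creep '{"xyz":[[0,0,0.4],[0,0,0],[0,0,0]],"spin":[0,0,0]}'
```

```text
time_s: 22.9
ee_pos: [0.5424, 0.0904, 0.0854]
eef_rot: [3.141, 0.0, 2.568]
force: [-3.1, 4.3, 10.7]
grip_width: 0.0374
```

The knob is home: the TCP stalls at z=85.4 mm, which puts the underside at about 60 mm, with under 11 N. I'll ease the push and turn clockwise to off.

```bash
python3 -m creep '{"xyz":[[0.2,0.3,-1.0],[0,0,0],[0,0,0]],"spin":[0,0,0]}'
python3 -m creep '{"xyz":[[0,0,0],[0,0,0],[0,0,0],[0,0,0],[0,0,0]],"spin":[0.1,0.1,0.1,0.1,0]}'
python3 -c "
from h import *
go(542.45,90.85,85.5,1.077)"
```

```text
time_s: 23.28
ee_pos: [0.5422, 0.0905, 0.0855]
eef_rot: [-3.141, -0.0, 2.568]
force: [0.4, 1.7, 1.1]
grip_width: 0.0377
time_s: 23.9
ee_pos: [0.5422, 0.0906, 0.0854]
eef_rot: [-3.141, -0.0, 2.168]
force: [-0.1, 2.0, -0.4]
grip_width: 0.0374
t 23.9 pos [542.2  90.6  85.4] yaw 2.168 rp [-3.1412e+00 -2.0000e-04] F [-0.13  2.03 -0.36] M [ 0.32  -0.251  0.03 ] w 37.42 q6 -0.499
tool shift [ 0.01  0.37 -0.05] spin 1.091
```

```bash
python3 -m creep '{"xyz":[[0,0.2,0],[0,0,0],[0,0,0],[0,0,0],[0,0,0]],"spin":[0.1,0.1,0.1,0.1,0]}'
python3 -m creep '{"xyz":[[0,0,0],[0,0,0],[0,0,0],[0,0,0],[0,0,0]],"spin":[0.1,0.1,0.1,0.1,0]}'
python3 - <<'E'
from h import *
import cv2
go(542.3,90.6,85.5,1.077)
s=ctrl.camera("side")[:,:,::-1];cv2.imwrite("pics/side7.png",s)
cv2.imwrite("pics/g7.png",cv2.convertScaleAbs(cv2.resize(s[230:284,200:245],None,fx=10,fy=10,interpolation=cv2.INTER_CUBIC),alpha=1.5))
E
```

```text
time_s: 24.52
ee_pos: [0.5423, 0.0908, 0.0855]
eef_rot: [-3.141, -0.0, 1.77]
force: [0.3, 0.9, -1.2]
grip_width: 0.0376
time_s: 25.15
ee_pos: [0.5424, 0.0908, 0.0855]
eef_rot: [-3.141, 0.0, 1.372]
force: [1.2, 2.5, -1.5]
grip_width: 0.038
t 25.15 pos [542.4  90.8  85.5] yaw 1.372 rp [-3.1415  0.    ] F [ 1.19  2.52 -1.53] M [ 0.44  -0.33   0.043] w 37.96 q6 0.299
tool shift [-0.24 -0.05  0.02] spin 0.295
```

View pics/g7.png

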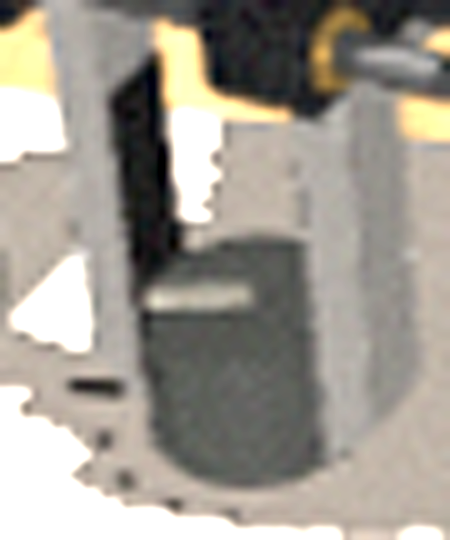

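```bash
python3 -m creep '{"xyz":[[0,0.2,0],[0,0,0],[0,0,0],[0,0,0]],"spin":[0.1,0.1,0,0]}'
python3 -c "
from h import *
go(542.3,90.6,85.5,1.077)"
python3 -m creep '{"xyz":[[0,0,0],[0,0,0],[0,0,0],[0,0,0]],"spin":[0.05,0.045,0,0]}'
python3 - <<'E'
from h import *
import cv2
go(542.3,90.6,85.5,1.077)
s=ctrl.camera("side")[:,:,::-1];cv2.imwrite("pics/side8.png",s)
off=(200,230);k=12
c=cv2.convertScaleAbs(cv2.resize(s[230:284,200:245],None,fx=k,fy=k,interpolation=cv2.INTER_CUBIC),alpha=1.5)
c0=c.copy()
K=np.array([.5423,.0906])
for y,col in((-.06,(255,0,0)),(.04,(0,0,255)),(.14,(0,255,0))):
    q=(proj("side",[[*K,.09],[K[0]+.019*np.cos(y),K[1]+.019*np.sin(y),.09]])+.5-np.array(off))*k-.5
    cv2.polylines(c,[np.round(q).astype(int)],False,col,1)
q=(proj("side",[[K[0]+r*np.cos(.043),K[1]+r*np.sin(.043),.06] for r in(.027,.038)])+.5-np.array(off))*k-.5
cv2.polylines(c,[np.round(q).astype(int)],False,(0,0,255),1)
cv2.imwrite("pics/g8.png",np.hstack([c0,c])[:, :][:600,:])
E
```

```text
time_s: 25.7
ee_pos: [0.5426, 0.0907, 0.0856]
eef_rot: [-3.141, 0.0, 1.172]
force: [1.0, 2.0, -2.0]
grip_width: 0.0375
t 25.7 pos [542.6  90.7  85.6] yaw 1.172 rp [-3.1414e+00  2.0000e-04] F [ 0.96  1.97 -2.05] M [ 0.165 -0.217  0.044] w 37.49 q6 0.498
tool shift [-0.18 -0.2   0.08] spin 0.095
time_s: 26.2
ee_pos: [0.5426, 0.0907, 0.0856]
eef_rot: [-3.141, 0.0, 1.075]
force: [0.9, 1.3, -2.4]
grip_width: 0.0377
t 26.2 pos [542.6  90.7  85.6] yaw 1.075 rp [-3.1415e+00  2.0000e-04] F [ 0.9  1.3 -2.4] M [ 0.113 -0.148  0.007] w 37.69 q6 0.595
tool shift [-0.21 -0.19  0.1 ] spin -0.002
```

```bash
python3 -c "
import cv2
a=cv2.imread('pics/g8.png');print(a.shape);cv2.imwrite('pics/g8b.png',cv2.resize(a,(800,int(a.shape[0]*800/a.shape[1]))))"
```

```text
(600, 1080, 3)
```

View pics/g8b.png

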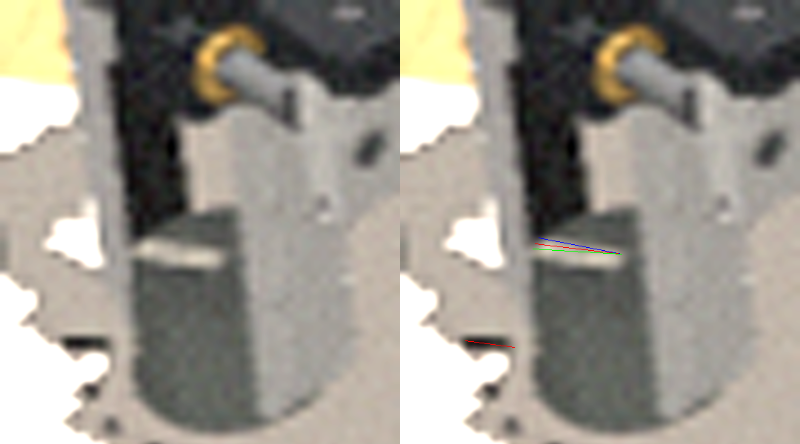

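```bash
python3 -m creep '{"xyz":[[-0.2,-0.2,0.5],[0,0,0.5],[0,0,0],[0,0,0]],"spin":[0,0,0,0]}'
python3 -m creep '{"xyz":[[0,0,0],[0,0,0],[0,0,0],[0,0,0]],"spin":[0,0,0,0]}' 60 20
python3 -m creep '{"xyz":[[0,0,-10],[0,0,-30],[0,0,-45],[0,0,-55],[0,0,-40]],"spin":[0,0,0,0,0]}'
python3 -c "
from h import *
go(400,-160,265,1.077)"
```

```text
time_s: 26.75
ee_pos: [0.5426, 0.0907, 0.0854]
eef_rot: [3.141, -0.0, 1.073]
force: [-1.8, 0.8, 7.0]
grip_width: 0.0375
time_s: 27.25
ee_pos: [0.5423, 0.0906, 0.0846]
eef_rot: [-3.141, 0.0, 1.073]
force: [0.2, -0.2, -1.0]
grip_width: 0.0601
time_s: 27.88
ee_pos: [0.5424, 0.0907, 0.268]
eef_rot: [3.139, -0.002, 1.073]
force: [-0.2, -0.3, -0.2]
grip_width: 0.0598
t 27.88 pos [542.4  90.7 268. ] yaw 1.073 rp [ 3.1395e+00 -1.5000e-03] F [-0.21 -0.28 -0.21] M [ 0.    -0.014  0.046] w 59.79 q6 0.597
tool shift [-288.25   -5.35    2.96] spin -0.004
```

```bash
python3 -m creep '{"xyz":[[-45,0,0],[-55,0,0],[-55,0,0],[-55,0,0],[-55,0,0]],"spin":[0,0,0,0,0]}'
python3 -m creep '{"xyz":[[-40,0,0],[-30,0,0],[0,0,0]],"spin":[0,0,0]}'
python3 - <<'E'
from h import *
import cv2
I={}
for n in M: I[n]=ctrl.camera(n)[:,:,::-1]; cv2.imwrite(f"pics/{n}9.png",I[n])
K=np.array([.5424,.0907]); k=10
out=[]
for n,off in(("top",(193,184)),("side",(203,238))):
    c=cv2.resize(I[n][off[1]:off[1]+40,off[0]:off[0]+40],None,fx=k,fy=k,interpolation=cv2.INTER_CUBIC); c0=c.copy()
    for y,col in((-.06,(255,0,0)),(.04,(0,0,255)),(.14,(0,255,0))):
        q=(proj(n,[[*K,.09],[K[0]+.019*np.cos(y),K[1]+.019*np.sin(y),.09]])+.5-np.array(off))*k-.5
        cv2.polylines(c,[np.round(q).astype(int)],False,col,1)
    q=(proj(n,[[*(K+.01967*np.array([np.cos(.043+a),np.sin(.043+a)])),.088] for a in np.pi/12+np.arange(12)*np.pi/6])+.5-np.array(off))*k-.5
    cv2.polylines(c,[np.round(q).astype(int)],True,(0,255,255),1)
    out.append(np.hstack([c0,c]))
a=np.vstack(out); cv2.imwrite("pics/g9.png",cv2.resize(a,(600,600)))
E
```

```text
time_s: 28.5
ee_pos: [0.4146, -0.1434, 0.2655]
eef_rot: [3.14, -0.0, 1.073]
force: [-0.3, 0.1, -0.4]
grip_width: 0.0601
time_s: 28.88
ee_pos: [0.3816, -0.2047, 0.2653]
eef_rot: [3.141, 0.0, 1.07]
force: [-0.3, 0.0, 0.6]
grip_width: 0.0596
```

View pics/g9.png

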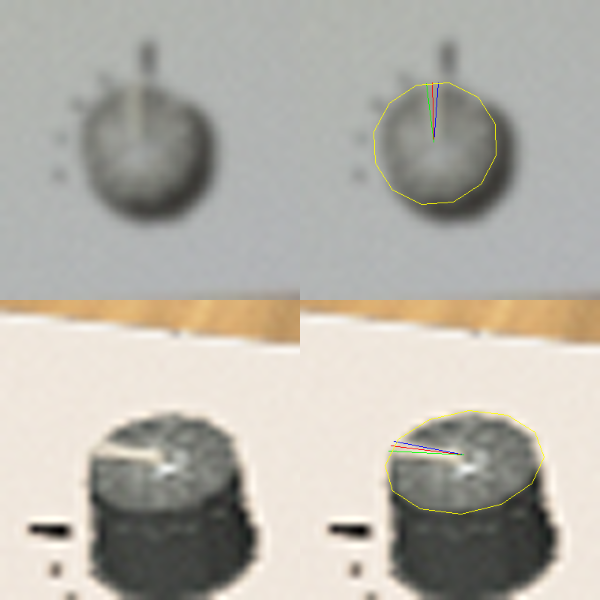

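View pics/side9.png

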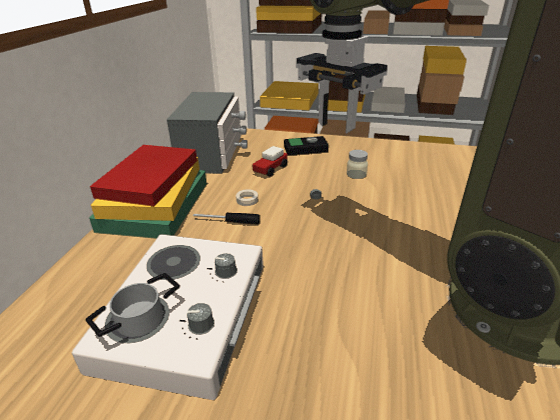

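View pics/top9.png

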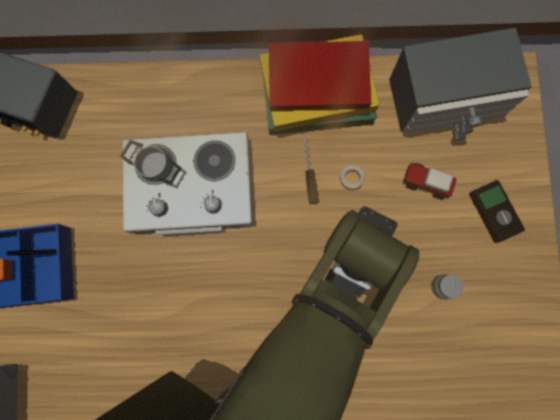

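Run:
```python
from h import *
import cv2
s=cv2.imread("pics/side9.png");t=cv2.imread("pics/top9.png")
a=cv2.resize(s[250:275,205:230],None,fx=16,fy=16,interpolation=cv2.INTER_CUBIC)
b=cv2.resize(t[186:211,200:225],None,fx=16,fy=16,interpolation=cv2.INTER_CUBIC)
cv2.imwrite("pics/g10.png",np.hstack([a,cv2.convertScaleAbs(b,alpha=1.3)]))
```

```text
(no output)
```

View pics/g10.png

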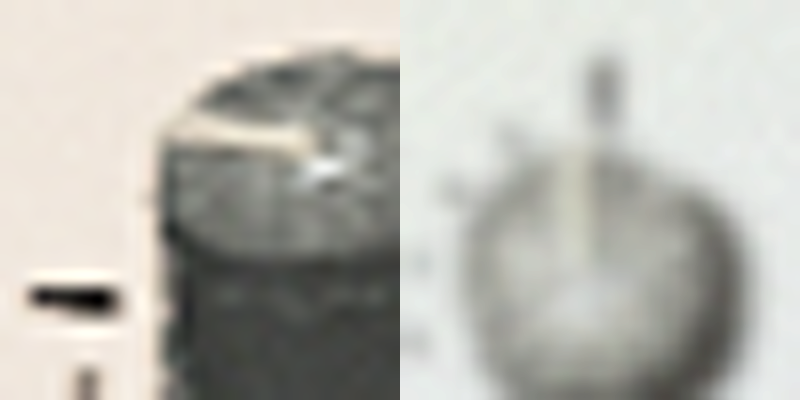

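Run:
```python
from h import *
S=lambda u:px((205,250),16,u);T=lambda u:px((200,186),16,u)
for nm,n,f,z,a,b in(("ptr","side",S,.09,(316,146),(175,128)),("dash","side",S,.06,(118,300),(35,295)),("ptr","top",T,.09,(582,258),(572,155)),("dash","top",T,.06,(602,118),(603,60))):
    A,B=onz(n,f(a),z),onz(n,f(b),z);d=B-A;print(nm,n,A.round(4),B.round(4),np.arctan2(d[1],d[0]).round(3))
# tip vs axis
    print("  from axis", np.arctan2(B[1]-.0907,B[0]-.5424).round(3))
```

```text
ptr side [0.5421 0.0921 0.09  ] [0.5593 0.0927 0.09  ] 0.037
  from axis 0.118
dash side [0.5705 0.0911 0.06  ] [0.5805 0.0925 0.06  ] 0.138
  from axis 0.047
ptr top [0.5431 0.0308 0.09  ] [0.5585 0.0323 0.09  ] 0.093
  from axis -1.302
dash top [0.5704 0.0311 0.06  ] [0.5793 0.0309 0.06  ] -0.019
  from axis -1.017
```

Run:
```python
from h import *
go(400,-160,265)
ctrl.hand_in()
```

```text
t 28.98 pos [ 382.4 -203.4  265.1] yaw 1.072 rp [ 3.141e+00 -1.000e-04] F [-0.66  0.05  0.72] M [-0.021 -0.089  0.007] w 60.29 q6 -0.075
tool shift [46.51 -5.33  0.09] 
the job is handed in; nothing more can be done
```

I fitted the loose knob on the bare shaft, pushed it home, turned it clockwise to off, let go, backed the arm clear, and handed in at 29 s.

- **Centring:** I squeezed the knob lightly once, then gripped it at 90° to that, so its position in the jaws was known before fitting.
- **Push:** It resisted with about 8 N at the ball, then pulled itself in. It stopped with its underside at about 60 mm, level with the hob's top. The highest vertical force I read was about 11 N, pressing lightly at the stop.
- **Flush:** In the last side picture, the knob's top matches the outline expected when it is fully home.
- **Off angle:** The hob's off direction is about 0.04 rad. For the pointer, the arm's own reading gave 0.03 rad, the side camera 0.04 and the top camera 0.09. The top picture is blurred, so I trusted the first two.
- **Not measured:** I could not see the shaft's own angle inside the knob. With the 0.1 rad of play, it may trail the pointer slightly.
- **Everything else:** The other knob, the pot and the loose items look unmoved in the last pictures, by eye only.

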